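Put the green glass away in its tilt-out bin

ROBOT

A 7-joint arm with a two-finger parallel gripper is mounted at the origin on the work surface. World frame = base frame: x ahead of the robot, y to its left, z up, the work surface at z = 0. Lengths are in mm, angles in rad, forces in N, time in s.
With the tool pointing down it reaches from about 400 to 900 mm from the base axis. Payload 5.6 kg.
Tool frame: the origin (TCP) lies midway between the tips of the shut fingers; the grasp point (between the pads) lies 19 mm behind it; x points along the fingers, y is the direction in which the jaws open and shut, and the axes are right-handed (so a half turn about x gives the same grasp; the last joint's range is limited). The gripper opens to 92 mm and grips with 3 to 60 N. Pads are 20 mm wide; open, the fingers measure 128 mm over their backs; the gripper's body (75 mm by 189 mm) begins 69 mm behind the grasp point.
Start: joints at [1.277, 0.468, -0.012, 1.603, 0.006, 1.071, -0.056], TCP at [161.274, -629.682, 214.592] pointing down, gripper open.
Joint ranges: [-2.53, 2.53], [-0.31, 2.02], [-1.57, 1.55], [0.28, 2.44], [-1.29, 4.43], [0.15, 1.84], [-2.92, 2.92]. Speed limits (rad/s): [2.57, 2.57, 3.14, 3.14, 3.14, 3.14, 3.14].

INTERFACE

Orientations are given as a rotation vector (axis times angle).
In Python, from cell import robot, grip, kin, viewer gives the robot as it stands. Calls block until the motion is done:
- robot.movep(position, orientation): joint-space move of the TCP to a pose.
- robot.servo_line(position, feed=150, rotation=None): straight line of the TCP; rotation=None keeps the orientation; feed is the mean speed in mm/s.
- robot.goto_joints(angles): joint-space move.
- grip(opening, newtons=None): opening from 0.0 (shut) to 1.0 (fully open); newtons is the grip in N (None keeps the last); returns when the fingers have stopped.
- robot.hold(seconds).
- kin.ik(position, orientation): joint angles nearest the present ones, or None.
- robot.observe(): the state.
- viewer.read_camera(name): name is "side" or "top" or "wrist"; returns the picture (384x512x3 uint8, red, green, blue); there is no depth.
- viewer.camera_info(name): a dict with "camera_matrix" (3x3 intrinsics, pixels), "k1" (the pictures are not rectified: a ray, as slopes to the right and down, at radius r is drawn at 1 + k1 r^2 times it, then the intrinsics apply), "R" (3x3) and "t" (3): a world point X has camera coordinates R X + t. Camera axes: x right, y down, z forward; pixel columns grow to the right and rows downward; lengths in mm; the calibration is good to about 2 mm. A picture is of the moment at which its call begins: read the wrist's pose just before it. camera_info takes no time and is no camera call; for the wrist camera it gives the pose at the moment of the call.
A pose or a line that the arm cannot do raises robot.IKError and nothing moves.
- robot.job_done(): hands the job in, once; it reports no verdict.
Trained networks look in the newest picture that a camera, given by its name, has taken for a name from the list of things; names that differ only in an ending like _2 or _b are one class to them, and where a whole thing is asked for, a point or a joint stands for the part that bears it (a point fixed in the world has none). Each returns a list of dicts, best first, with "confidence" (0 to 1); they miss things now and then, are a little off and sometimes report something else, mostly with a low value. They report only what shows in the picture. A call takes as long as a camera call.
- viewer.silhouettes(name, camera): "mask" (384x512 bool, what is visible of it).
- viewer.pinpoint(name, camera): "at" ([x, y, z] in mm, in the coordinates of the camera as it stood for that picture, good to about 4 mm: a listed point, or the origin of a listed thing).
The state is a dict: "t": time; "joints": joint angles; "joint_velocities": joint speeds; "joint_torque": joint torques, N m; "tcp_pos": TCP position; "tcp_rot": TCP orientation; "contact_force": force on the tool from outside, world axes, zero at the start; "wrist_torque": the same for the moment, N m; "grip_width": opening from 0.0 (shut) to 1.0 (fully open).
Only numpy, scipy, OpenCV 4.12 (cv2) and the standard library are available. Lean on these libraries where they do the work, as an engineer would, in place of code of your own. Each camera call takes 0.05 s, during which the arm holds its last target.

TASK

Raise the lid of the wooden glass case until it stands upright and let go of it to check that it stays up by itself, then take out the green glass slab. Tip the green bin well forward, set the slab down into it without dropping it from a height, and push the bin fully home until it clicks. Leave the case's lid standing open, the other two bins shut, the other slabs in the case and everything else on the bench where it is.

Things in the scene. Friction and masses are not known exactly. Their poses are not given: they have to be found in the camera images.
- rack: Fixed 2 mm plate under three tilt-out bins, left or right on the bench. Origin: middle of its front edge; x runs from the bins' fronts to their backs, y along the row. On it, at y = -114, 0, 114 mm, in any order of colour, stand grey housings 110 deep, 108 wide, 134 mm high above the bench, roofed, fronts in the plane x = 0, a swatch of the bin's colour on each roof.
- bin_green (a joint): Tilt-out bin, green plastic. Joint 0 = fully home and clicked; grows as its top tips forward (towards the rack's front, -x of the rack), to its stop at 0.75 rad. Ball catch: a pull of 3 to 6 N at the tab frees it; a like push over the last 0.2 rad clicks it home, and one that stops short of about 0.09 rad lets it spring back to about 0.18. Beyond that it stays at any angle where it is left.
- bin_green_tab (a point): Grip point on the green bin's white pull tab, which stands out level from the top of the front: 12 wide (y), 14 high, 45 mm long. Middle of its width and height, 28 mm out from the front panel, 17 mm from its free end; at (-34, 0, 98) mm from the pivot in bin axes. Axes turn with the bin. Can be pinched across y from above; turns in the grip as the bin tips.
- bin_green_pivot (a point): The green bin's pivot axis (along y), middle of its lower front edge, 14 mm above the bench, 6 mm behind the housing's front plane. Axes turn with the bin, the rack's at joint 0. In bin axes: front panel x = -6 to 0, 108 high, 98 mm wide; back wall x = 71 to 75, back and sides 4 thick, 83 mm high; open on top.
- bin_green_floor (a point): Middle of the green bin's inner floor, 36 mm behind and 4 mm above the pivot in bin axes; inside it is 71 mm deep (x) and 90 mm wide (y). Axes turn with the bin.
- bin_amber (a joint): Tilt-out bin, amber/orange plastic. Joint 0 = fully home and clicked; grows as its top tips forward (towards the rack's front, -x of the rack), to its stop at 0.75 rad. Same build as the green bin; to be left shut.
- bin_blue (a joint): Tilt-out bin, blue plastic. Joint 0 = fully home and clicked; grows as its top tips forward (towards the rack's front, -x of the rack), to its stop at 0.75 rad. Same build as the green bin; to be left shut.
- glass_case: Fixed wooden case, 140 mm (x) x 166 mm (y), walls 45 mm high and 6 mm thick, floor 6 mm. Origin: on the bench under the hinge line, middle of its back face; x points to the back, so the case spans x = -140 to 0 mm and y = -83 to 83 mm. It may stand left or right of the rack.
- case_lid (a joint): Lid of the case, hinged along its back top edge. 0 = shut; grows as its front edge rises; stop at 1.9 rad (leaning a little back); starts shut or a little ajar. Stiff friction hinge (0.36 N m, 2 to 4 N at the tab): it keeps the angle at which it is let go.
- lid_tab (a point): Grip point on the brass tab that stands out forward from the middle of the lid's front edge, in the lid's plane: 14 mm wide (y), 12 mm thick, standing 51 mm out. The point is 36 mm out from the lid's edge, 178 mm from the hinge. Axes turn with the lid. Can be pinched across y from above, and turns in the grip as the lid rises.
- lid_hinge (a point): Middle of the lid's hinge axis (along y), 46 mm above the bench; axes turn with the lid, whose underside is at z = 0 and which reaches x = -142 mm; lid 8 mm thick, 168 mm wide. lid_tab is at (-178, 0, 4) mm from here in these axes.
- slab_green_mid (a point): Centre of the green glass slab, 26 (x) x 34 (y) x 22 (z) mm, about 50 g, lying flat on the case floor; axes along its edges. The three slabs lie in a row along the case's y, 50 mm apart, about 80 mm in front of the hinge line, in any order.
- slab_amber_mid (a point): Centre of the amber glass slab, 26 (x) x 34 (y) x 22 (z) mm, about 50 g, lying flat on the case floor; axes along its edges. The three slabs lie in a row along the case's y, 50 mm apart, about 80 mm in front of the hinge line, in any order.
- slab_blue_mid (a point): Centre of the blue glass slab, 26 (x) x 34 (y) x 22 (z) mm, about 50 g, lying flat on the case floor; axes along its edges. The three slabs lie in a row along the case's y, 50 mm apart, about 80 mm in front of the hinge line, in any order.
- mug_mid (a point): Bystander, leave alone: white mug, 76 mm wide, 90 mm high, standing in front of the bin rack (its middle 190 to 220 mm in front of the housings). Point: its middle.
- flux_mid (a point): Bystander, leave alone: amber flux bottle, 40 mm wide, 110 mm high, close beside the glass case on its -y side. Point: its middle.
- patina_mid (a point): Bystander, leave alone: white jar with red cap, 40 mm wide, 60 mm high, close beside the glass case on its +y side. Point: its middle.
- brush_mid (a point): Bystander, leave alone: brush 160 mm long lying in front of the case. Point: its middle.
- tin_mid (a point): Bystander, leave alone: small steel tin, 48 mm wide, 30 mm high, standing on the roof of the amber bin's housing, towards the back. Point: its middle.
- fid_block_mid (a point): Bystander, leave alone: pale wooden block 50 x 90 x 30 mm on the left of the bench. Point: its middle.
- weight_mid (a point): Bystander, leave alone: brass weight 56 mm wide, 50 mm high on the right of the bench. Point: its middle.

How it is judged:
By the outcome, as a careful person would: the job done as asked, in the order asked, and still so for the second after the job is handed in, with the robot touching nothing.
It also fails if it takes over 72 s, if anything falls off the work surface, if the arm or the gripper's body presses on something with over 40 N, if the wrist force passes 120 N, or if a joint passes its speed limit or range.

## Working session

There is one attempt and no reset: what is moved stays moved. The work goes in short steps, each a Python script; the robot and the scene stay as the last script left them, time stands still between calls to the robot, and variables do not carry over. Pictures are saved under pics/ and viewed, and the job is handed in when it is done.

```bash
ls; mkdir -p pics
cat > h.py <<'E'
import numpy as np, cv2
from cell import robot, grip, kin, viewer
from scipy.spatial.transform import Rotation as R
def snap(cam,fn):
    im=viewer.read_camera(cam); cv2.imwrite('pics/'+fn,im[:,:,::-1]); return im
def toworld(p,info): return np.array(info['R']).T@(np.array(p)-np.array(info['t']))
E
python3 - <<'E'
from h import *
s=robot.observe(); print(s['t'],s['tcp_pos'],s['tcp_rot'],s['grip_width'],s['contact_force'])
for c in ['top','side','wrist']:
    snap(c,c+'0.png'); i=viewer.camera_info(c)
    if c=='wrist': print(i)
    for n in ['rack','glass_case','bin_green_tab','bin_green_pivot','bin_green_floor','lid_tab','lid_hinge','slab_green_mid','mug_mid','flux_mid','patina_mid','brush_mid','tin_mid','fid_block_mid','weight_mid']:
        for d in viewer.pinpoint(n,c)[:1]:
            print(c,n,round(d['confidence'],2),np.round(toworld(d['at'],i)))
print(robot.observe()['t'])
E
```

```text
pics
0.0 [ 161.10411964 -629.12680858  213.67407489] [ 2.08835746  0.2650043  -2.08904762] 0.9997952511103876 [-0.20804862  0.1711385  -0.50732868]
top glass_case 0.74 [627. 193.  -4.]
top bin_green_tab 0.55 [ 567. -243.  117.]
top bin_green_pivot 0.54 [ 598. -237.   12.]
top bin_green_floor 0.27 [541. 481.  17.]
top lid_tab 0.66 [ 395. -179.   42.]
top lid_hinge 0.8 [629. 199.  43.]
top mug_mid 0.78 [ 394. -179.   43.]
top flux_mid 0.66 [572.  49.  54.]
top patina_mid 0.52 [566. 324.  30.]
top brush_mid 0.63 [382. 133.   5.]
top tin_mid 0.65 [ 672. -347.  150.]
top fid_block_mid 0.64 [541. 478.  15.]
top weight_mid 0.57 [ 497. -474.   26.]
side glass_case 0.92 [627. 198.   2.]
side bin_green_tab 0.7 [ 565. -241.  113.]
side bin_green_pivot 0.5 [ 599. -238.   12.]
side bin_green_floor 0.74 [ 636. -230.   22.]
side lid_tab 0.85 [446. 166.  52.]
side lid_hinge 0.95 [626. 196.  42.]
side slab_green_mid 0.67 [ 566. -242.  114.]
side mug_mid 0.96 [ 387. -178.   44.]
side flux_mid 0.69 [572.  48.  59.]
side patina_mid 0.79 [571. 324.  32.]
side brush_mid 0.67 [387. 132.   6.]
side tin_mid 0.46 [ 674. -349.  151.]
side fid_block_mid 0.9 [540. 480.  19.]
side weight_mid 0.72 [ 496. -475.   20.]
{'camera_matrix': array([[327.79517153,   0.        , 252.50279306],
       [  0.        , 327.79517153, 189.02226716],
       [  0.        ,   0.        ,   1.        ]]), 'k1': -0.07546041143875808, 'R': array([[ 2.46813038e-01, -9.69062971e-01, -5.32225570e-04],
       [-9.28054385e-01, -2.36526469e-01,  2.87698259e-01],
       [-2.78923615e-01, -7.05137471e-02, -9.57720955e-01]]), 't': array([-649.79009895,  -31.74303801,  393.04370101])}
2.4
```

View pics/top0.png

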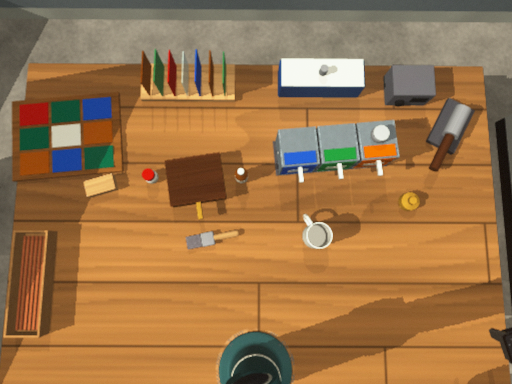

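View pics/side0.png

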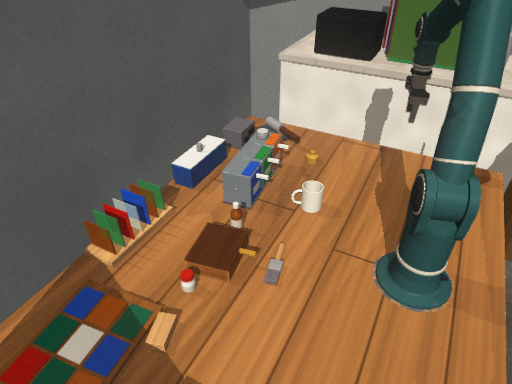

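Run:
```python
from h import *
for c in ['top','side']:
    i=viewer.camera_info(c); Rm=np.array(i['R']); print(c, np.round(-Rm.T@i['t']), np.round(Rm[2],2), i['camera_matrix'][0,0], i['k1'])
```

```text
top [ 354.   17. 1237.] [ 0.15 -0.01 -0.99] 398.40683191999057 0.0009425559926844827
side [ 77. 841. 862.] [ 0.37 -0.7  -0.61] 370.8488246333549 -0.030178526302411485
```

The top view shows the case at about (195,180) with its brass tab at (200,211). The bins run blue, green, amber from left to right, and the green tab is at (340,171). The side view agrees. The networks' top-view `lid_tab` result was actually the mug, so I discard it. Next I'll take wrist views over the rack and the case.

```bash
cat >> h.py <<'E'
def ori(yaw,tilt=0.,flip=False,roll=0.):
    # jaw along frame-y of a frame with given yaw; tool x = down, tilted so it points (sin t) along frame +x
    F=R.from_euler('z',yaw).as_matrix()
    tx=np.array([np.sin(tilt),0,-np.cos(tilt)]); ty=np.array([0,1.,0])
    if flip: ty=-ty
    M=np.stack([tx,ty,np.cross(tx,ty)],1)
    return F@M
def rv(M): return R.from_matrix(M).as_rotvec()
E
python3 - <<'E'
from h import *
s=robot.observe(); M=R.from_rotvec(s['tcp_rot']).as_matrix(); print(np.round(M,2))
i=viewer.camera_info('wrist'); C=-np.array(i['R']).T@i['t']; print('cam in tool',np.round(M.T@(C-s['tcp_pos'])), np.round(M.T@np.array(i['R'])[2],2))
for nm,p in [('rack',(470,-240,330)),('case',(450,165,300))]:
  for f in (0,1):
    q=kin.ik(p,rv(ori(0.1,0,f))); print(nm,f,None if q is None else np.round(q,2))
E
```

```text
[[-0.    0.25 -0.97]
 [-0.   -0.97 -0.25]
 [-1.    0.    0.  ]]
cam in tool [-171.    0.  -82.] [ 0.96 -0.    0.29]
rack 0 [ 1.03  0.24 -0.73  1.72  0.17  1.25  1.93]
rack 1 [ 0.63  0.17 -0.25  1.74  0.04  1.23 -1.1 ]
case 0 [ 0.74  0.53 -1.52  1.85  0.55  1.31  0.74]
case 1 [ 0.6   0.29 -1.18  1.85  0.29  1.19 -2.15]
```

Run:
```python
from h import *
print([a for a in dir(kin) if a[0]!='_'],[a for a in dir(robot) if a[0]!='_'])
t=robot.observe()['t']
robot.movep((490,-225,330),rv(ori(0.1,0,1)))
s=robot.observe(); print(s['t']-t,np.round(s['joints'],2),s['tcp_pos'])
i=viewer.camera_info('wrist'); snap('wrist','w1.png')
for n in ['rack','bin_green_tab','bin_green_pivot','bin_green_floor','mug_mid','tin_mid']:
    for d in viewer.pinpoint(n,'wrist')[:2]: print(n,round(d['confidence'],2),np.round(toworld(d['at'],i)))
for f in (0,1):
    q=kin.ik((450,165,300),rv(ori(0.1,0,f))); print(f,None if q is None else np.round(q,2))
```

```text
['ik'] ['IKError', 'goto_joints', 'hold', 'job_done', 'movep', 'observe', 'servo_line']
1.9333000000000005 [ 0.6   0.2  -0.27  1.72  0.06  1.23 -1.15] [ 489.52567864 -226.15042063  329.69323897]
bin_green_tab 0.59 [ 566. -241.  107.]
bin_green_pivot 0.85 [ 598. -235.   15.]
mug_mid 0.94 [ 384. -181.   44.]
tin_mid 0.97 [ 673. -348.  154.]
0 [ 0.66  0.34 -1.28  1.85  0.35  1.21  0.93]
1 [ 0.17  0.15 -0.64  1.87  0.1   1.16 -1.98]
```

View pics/w1.png

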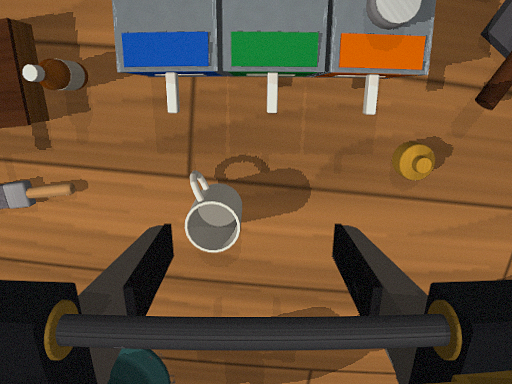

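The wrist view shows the three tabs at u ≈ 172, 272 and 372. The roof front edge runs from about (116,69) to (432,74), with the mug well in front. Next I'll deproject these points and look at the case.

```bash
cat >> h.py <<'E'
def ray2plane(uv,info,z):
    K=np.array(info['camera_matrix']); k=info['k1']
    x=(np.array(uv,float)-K[:2,2])/np.array([K[0,0],K[1,1]])
    r0=np.linalg.norm(x); r=r0
    for _ in range(30): r=r0/(1+k*r*r)
    x=x*(r/r0) if r0>0 else x
    Rm=np.array(info['R']); C=-Rm.T@np.array(info['t']); d=Rm.T@np.array([x[0],x[1],1])
    return C+d*(z-C[2])/d[2]
def project(X,info):
    K=np.array(info['camera_matrix']); c=np.array(info['R'])@np.array(X)+np.array(info['t'])
    x=c[:2]/c[2]; return K[:2,:2]@(x*(1+info['k1']*(x@x)))+K[:2,2]
E
python3 - <<'E'
from h import *
i=viewer.camera_info('wrist')
im=cv2.imread('pics/w1.png')
cv2.imwrite('pics/w1z.png',cv2.resize(im[40:130,100:450],None,fx=2.25,fy=2.25,interpolation=cv2.INTER_CUBIC))
for n,uv,z in [('tabB',(172,112),119),('tabG',(272,112),119),('tabA',(370,114),119),('roofL',(116,70),134),('roofR',(432,74),134)]:
    print(n,np.round(ray2plane(uv,i,z),1))
t=robot.observe()['t']
robot.movep((440,165,300),rv(ori(0.1,0,1)))
s=robot.observe(); print(s['t']-t,np.round(s['joints'],2),s['tcp_pos'])
i=viewer.camera_info('wrist'); snap('wrist','w2.png')
for n in ['glass_case','lid_tab','lid_hinge','flux_mid','brush_mid']:
    for d in viewer.pinpoint(n,'wrist')[:1]: print(n,round(d['confidence'],2),np.round(toworld(d['at'],i)))
np.save('w2.npy',i,allow_pickle=True)
E
```

```text
tabB [ 539.8 -127.5  119. ]
tabG [ 550.6 -241.4  119. ]
tabA [ 560.3 -354.1  119. ]
roofL [580.4 -68.5 134. ]
roofR [ 611.1 -409.6  134. ]
1.4667000000000003 [ 0.17  0.13 -0.65  1.89  0.08  1.15 -1.98] [440.6668193  163.87062663 300.00613137]
glass_case 0.8 [627. 195.  -5.]
lid_tab 0.57 [451. 167.  55.]
flux_mid 0.61 [566.  49.  56.]
brush_mid 0.95 [384. 133.  12.]
```

View pics/w1z.png

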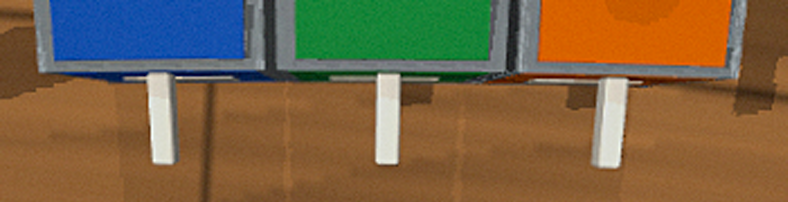

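View pics/w2.png

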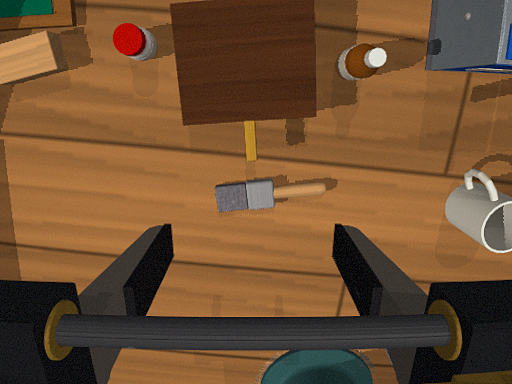

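The wrist view shows the lid front corners at about (183,125) and (316,116), the brass tab from (250,122) to (252,160), and the brush in front at row 195.

Run:
```python
from h import *
i=np.load('w2.npy',allow_pickle=True).item()
im=cv2.imread('pics/w2.png')
cv2.imwrite('pics/w2z.png',cv2.resize(im[0:180,160:330],None,fx=3.2,fy=3.2,interpolation=cv2.INTER_CUBIC))
for z in (54,60,66):
    a=[ray2plane(u,i,z) for u in [(183,125),(316,116),(251,160),(250,122)]]
    print(z,'w',np.linalg.norm(a[0]-a[1]),'yaw',np.arctan2(-(a[0]-a[1])[0],(a[0]-a[1])[1]),np.round(a,1).tolist())
    # upper lid left edge/right edge at (171,3)?(315,0)
snap('side','s1.png'); snap('top','t1.png')
im=cv2.imread('pics/s1.png'); cv2.imwrite('pics/s1z.png',cv2.resize(im[190:320,160:300],None,fx=4,fy=4,interpolation=cv2.INTER_CUBIC))
```

```text
54 w 167.50719065014636 yaw 0.1631981927871405 [[473.0, 255.3, 54.0], [500.2, 90.0, 54.0], [436.3, 165.6, 54.0], [484.6, 171.5, 54.0]]
60 w 165.0949664706645 yaw 0.16319819278714048 [[473.7, 254.1, 60.0], [500.5, 91.2, 60.0], [437.6, 165.7, 60.0], [485.1, 171.5, 60.0]]
66 w 162.68274229118268 yaw 0.16319819278714043 [[474.4, 252.9, 66.0], [500.8, 92.4, 66.0], [438.8, 165.8, 66.0], [485.6, 171.5, 66.0]]
```

View pics/w2z.png

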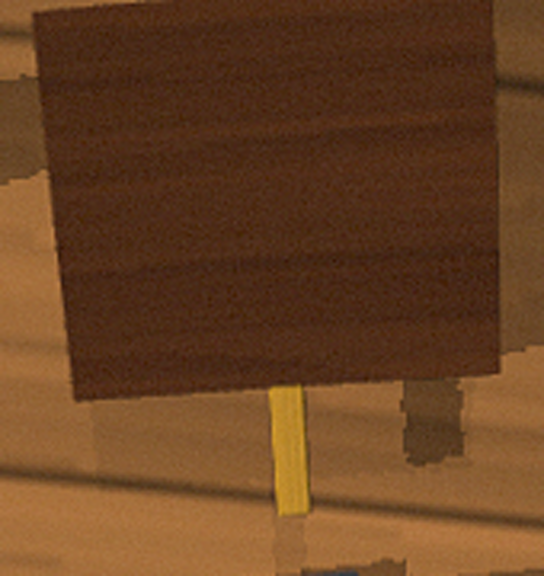

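View pics/s1z.png

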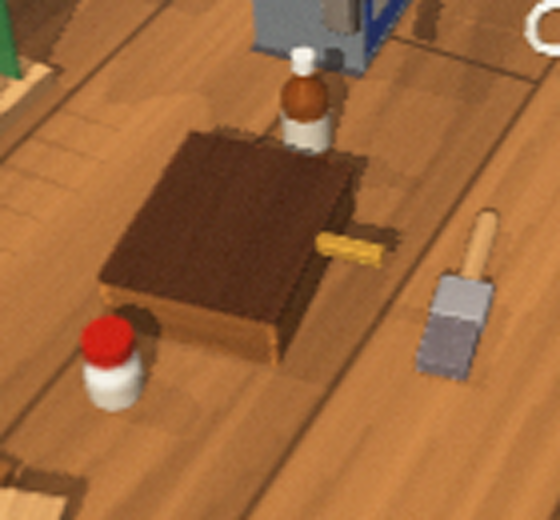

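```bash
cat >> h.py <<'E'
YC=0.163; H=np.array([626.8,196.4,46.]); CX=np.array([np.cos(YC),np.sin(YC),0]); CY=np.array([-np.sin(YC),np.cos(YC),0])
YR=0.09; P=np.array([600.8,-237.3,14.]); RX=np.array([np.cos(YR),np.sin(YR),0]); RY=np.array([-np.sin(YR),np.cos(YR),0])
Z=np.array([0,0,1.])
def lidtab(a): # grasp point world
    return H+CX*(-178*np.cos(a)+4*np.sin(a))+Z*(178*np.sin(a)+4*np.cos(a))
def bin2w(x,y,z,a):
    c,s=np.cos(a),np.sin(a); return P+RX*(x*c-z*s)+RY*y+Z*(x*s+z*c)
def st(msg=''):
    s=robot.observe(); print(msg,'t',round(s['t'],2),'tcp',np.round(s['tcp_pos'],1),'F',np.round(s['contact_force'],1),'g',round(s['grip_width'],3)); return s
E
python3 - <<'E'
from h import *
o=rv(ori(YC,0,1))
for a in (0,0.6,1.2,1.82):
    q=kin.ik(lidtab(a)-19*Z,o); print(None if q is None else np.round(q,2))
g=lidtab(0)-19*Z+2*Z
grip(0.5,20)
robot.movep(g+80*Z,o); st('above')
robot.servo_line(g,feed=120); st('at tab')
grip(0,20); st('grip')
snap('side','s2.png')
im=cv2.imread('pics/s2.png'); cv2.imwrite('pics/s2z.png',cv2.resize(im[150:320,160:330],None,fx=3.4,fy=3.4))
E
```

```text
[-0.02  0.54 -0.49  2.1   0.44  0.6  -2.23]
[ 0.08  0.43 -0.6   1.97  0.32  0.83 -2.1 ]
[ 0.1   0.49 -0.62  1.73  0.32  1.04 -2.05]
[ 0.07  0.67 -0.64  1.44  0.42  1.17 -2.04]
above t 8.13 tcp [452.1 168.1 113.9] F [-0.7 -0.2  0.5] g 0.503
at tab t 8.95 tcp [451.8 167.9  33.8] F [-0.   0.2 -0.4] g 0.501
grip t 9.53 tcp [451.4 167.1  33.1] F [ 2.1 -2.3  0.6] g 0.148
```

View pics/s2z.png

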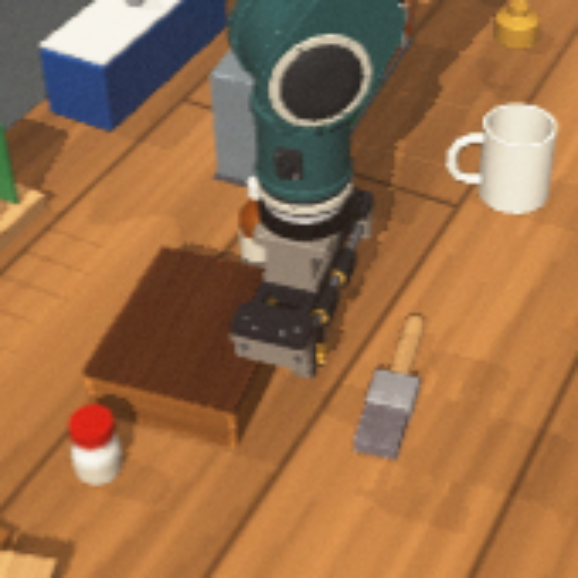

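The grip width of 13.6 mm matches the 14 mm tab, so I'll raise the lid.

Run:
```python
from h import *
for a in np.linspace(0.2,1.8,9):
    robot.servo_line(lidtab(a)-19*Z+1*Z*(a<1),feed=140)
    s=robot.observe(); print(round(a,2),np.round(s['contact_force'],1),round(s['grip_width'],3),np.round(s['tcp_pos'],1))
grip(0.5); st('open')
robot.servo_line(lidtab(1.8)+55*Z,feed=150); st('up')
snap('side','s3.png'); snap('wrist','w3.png')
im=cv2.imread('pics/s3.png'); cv2.imwrite('pics/s3z.png',cv2.resize(im[100:320,120:330],None,fx=2.7,fy=2.7))
```

```text
0.2 [ 0.4 -2.3  1.7] 0.149 [455.3 167.8  67.2]
0.4 [-2.  -3.7  2.5] 0.151 [466.2 169.5 100.6]
0.6 [-3.1 -4.4  5. ] 0.152 [483.9 172.4 131.7]
0.8 [-2.4 -4.6  6.8] 0.15 [507.8 176.3 158.6]
1.0 [-1.7 -5.4  7.3] 0.15 [536.1 180.8 179.2]
1.2 [ 0.6 -4.7  2.6] 0.149 [568.1 186.1 194.3]
1.4 [ 2.5 -5.2  0.3] 0.149 [601.9 191.5 202.8]
1.6 [ 3.1 -5.6  1.6] 0.15 [636.9 197.2 204.6]
1.8 [ 3.6 -4.9  3.1] 0.149 [672.  202.8 199.6]
open t 13.82 tcp [670.5 203.8 199.4] F [0.6 0.7 0.4] g 0.501
up t 14.46 tcp [670.2 203.3 272.7] F [0.2 0.9 0.2] g 0.497
```

View pics/s3z.png

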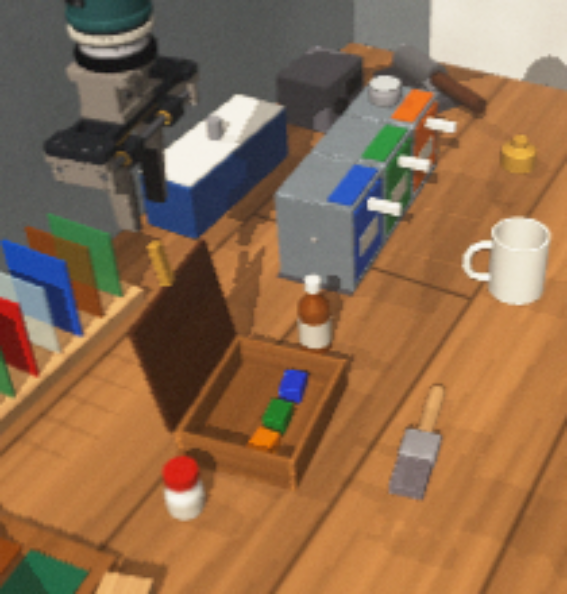

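View pics/w3.png

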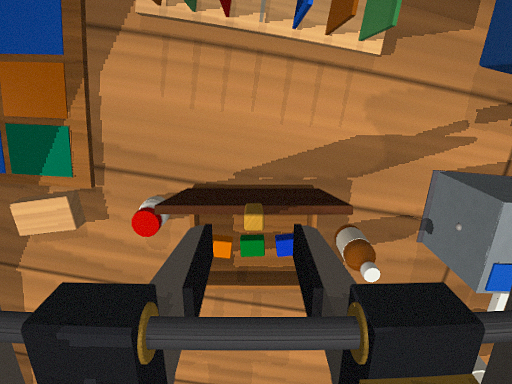

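The lid stands on its own after release, and the slabs show as amber, green, blue at wrist pixels (222,249), (252,245) and (285,245). Green is in the middle. Next I'll turn the jaws along the case's x and look closely.

```bash
cat >> h.py <<'E'
def oriX(yaw,tilt,flip):
    F=R.from_euler('z',yaw).as_matrix()
    tx=np.array([np.sin(tilt),0,-np.cos(tilt)]); ty=np.array([np.cos(tilt),0,np.sin(tilt)])
    if flip: ty=-ty
    return F@np.stack([tx,ty,np.cross(tx,ty)],1)
E
python3 - <<'E'
from h import *
i=viewer.camera_info('wrist'); print(np.round(ray2plane((252,240),i,28),1)) 
print('exp', np.round(H-80*CX,1))
for f in (0,1):
  for z in (240,15):
    g=H-80*CX; g[2]=z
    q=kin.ik(g,rv(oriX(YC,0.1,f))); print(f,z,None if q is None else np.round(q,2))
E
```

```text
[554.  185.1  28. ]
exp [547.9 183.4  46. ]
0 240 [ 0.34  0.44 -0.94  1.79  0.45  1.03 -0.6 ]
0 15 [ 0.15  0.72 -0.7   1.95  0.81  0.66 -0.9 ]
1 240 [-1.37  0.58  1.36  1.89 -0.66  1.1  -2.75]
1 15 [-0.9   0.68  0.65  2.01 -0.72  0.58 -2.74]
```

Run:
```python
from h import *
g=H-80*CX; g[2]=270
robot.servo_line(g,feed=250)
g[2]=230
o=rv(oriX(YC,0.1,0))
robot.movep(g,o); s=st('above'); print(np.round(s['joints'],2))
i=viewer.camera_info('wrist'); snap('wrist','w4.png'); np.save('w4.npy',i,allow_pickle=True)
for n in ['slab_green_mid']:
    for d in viewer.pinpoint(n,'wrist')[:2]: print(n,round(d['confidence'],2),np.round(toworld(d['at'],i),1))
    for d in viewer.silhouettes(n,'wrist')[:1]:
        v,u=np.nonzero(d['mask']); print(len(u),u.mean(),v.mean(),u.min(),u.max(),v.min(),v.max())
        print(np.round(ray2plane((u.mean(),v.mean()),i,28),1))
for n in ['slab_green_mid']:
    j=viewer.camera_info('side')
    viewer.read_camera('side')
    for d in viewer.pinpoint(n,'side')[:2]: print(n,round(d['confidence'],2),np.round(toworld(d['at'],j),1))
for d in viewer.pinpoint('lid_hinge','side')[:1]: print(np.round(toworld(d['at'],j),1))
for d in viewer.pinpoint('lid_tab','side')[:1]: print('lid tab',np.round(toworld(d['at'],j),1),lidtab(1.8))
```

```text
above t 16.47 tcp [548.5 183.5 229.8] F [-0.6 -0.4  0.2] g 0.505
[ 0.32  0.44 -0.91  1.8   0.45  1.01 -0.6 ]
slab_green_mid 0.65 [543.5 184.6  17. ]
686 228.67638483965015 162.84839650145773 217 240 147 178
[540.9 184.4  28. ]
slab_green_mid 0.57 [541.6 185.   21.9]
[624.7 197.1  43.2]
lid tab [660.1 202.8 223.6] [670.54966662 203.5950304  218.43606992]
```

View pics/w4.png

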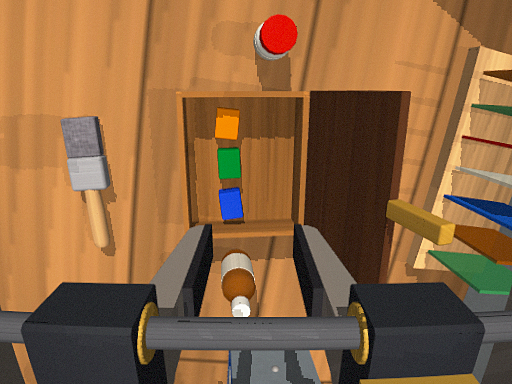

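Run:
```python
from h import *
i=np.load('w4.npy',allow_pickle=True).item()
im=cv2.imread('pics/w4.png'); 
hsv=cv2.cvtColor(im,cv2.COLOR_BGR2HSV); m=cv2.inRange(hsv,(45,80,60),(85,255,255))[140:185,205:250]
hi=cv2.inRange(hsv,(45,80,110),(85,255,255))[140:185,205:250]
for mm in (m,hi):
    v,u=np.nonzero(mm); pts=np.array([ray2plane((a+205,b+140),i,28)[:2] for a,b in zip(u,v)],np.float32)
    print(len(u),cv2.minAreaRect(pts), 'angle case deg',np.degrees(YC))
cv2.imwrite('pics/w4z.png',cv2.resize(im[85:240,170:310],None,fx=4,fy=3.8,interpolation=cv2.INTER_CUBIC))
```

```text
674 ((541.11083984375, 184.26712036132812), (25.529752731323242, 35.97848129272461), 11.012701988220215) angle case deg 9.33921206063242
630 ((540.998046875, 183.95574951171875), (24.809720993041992, 34.69804382324219), 12.152101516723633) angle case deg 9.33921206063242
```

View pics/w4z.png

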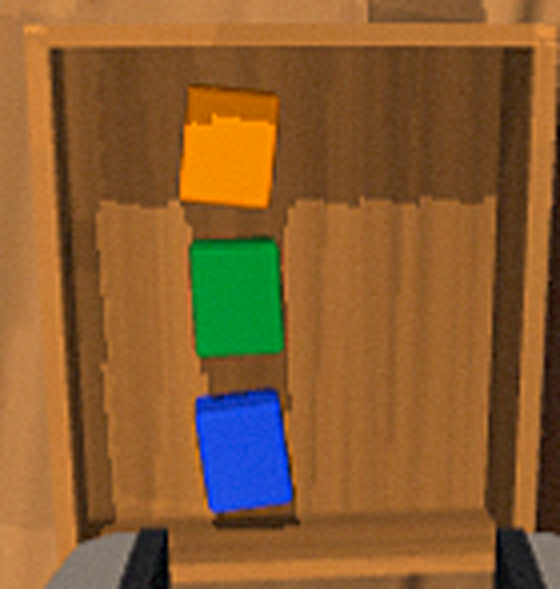

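Run:
```python
from h import *
o=rv(oriX(0.18,0.08,0)); g=np.array([541.3,184.3,13.5])
grip(0.43,20)
robot.movep(g+110*Z,o); st()
robot.servo_line(g+25*Z,feed=120); s=st('near')
robot.servo_line(g,feed=50); s=st('down')
if np.linalg.norm(s['contact_force'])<6:
    grip(0,18); st('grip')
    robot.servo_line(g+20*Z,feed=60); st('lift')
snap('side','s5.png'); im=cv2.imread('pics/s5.png'); cv2.imwrite('pics/s5z.png',cv2.resize(im[150:320,140:300],None,fx=3.5,fy=3.5))
```

```text
t 17.63 tcp [541.7 185.1 124.1] F [1.1 0.2 1.3] g 0.429
near t 18.49 tcp [541.9 184.8  39.3] F [0.  1.2 0.8] g 0.424
down t 19.14 tcp [541.2 184.4  13.3] F [-0.   0.5  0. ] g 0.428
grip t 19.49 tcp [541.5 184.4  13.8] F [-0.4 -0.1  1.2] g 0.288
lift t 19.98 tcp [541.6 184.2  34. ] F [ 0.7 -0.6 -0.9] g 0.288
```

View pics/s5z.png

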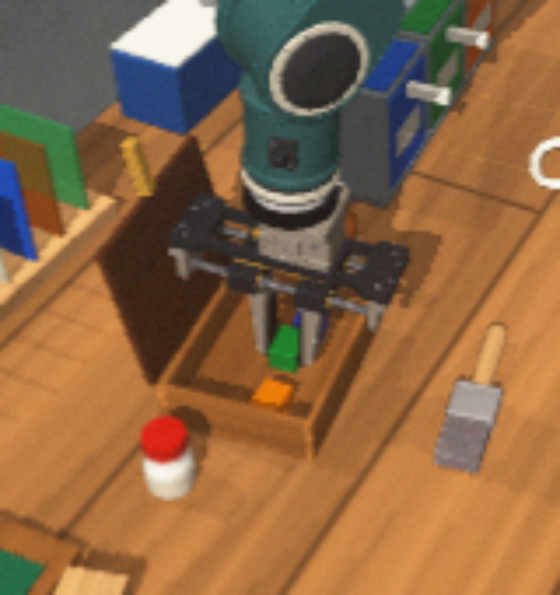

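The slab is held (26.5 mm ✓). With only one gripper, I'll take it out and rest it on clear bench, tip the bin, then pick it up again for placing. First I'll check the IK for all of those poses.

Run:
```python
from h import *
S=np.array([485,-40,0.])
def t(n,p,o):
    q=kin.ik(p,rv(o)); print(n,np.round(p),None if q is None else np.round(q,2))
for yy in (-np.pi/2,np.pi/2):
    t('bench',S+[0,0,10],oriX(YR+yy,.08,0))
for f in (1,0):
    for a in (0,.72): t('tab',bin2w(-34,0,98,a)-19*Z,ori(YR,0,f))
    for a in (.6,.72): 
        for z in (18,130): t('place',bin2w(40,0,z,.72),ori(YR,a,f))
```

```text
bench [485. -40.  10.] [ 0.18  0.55 -0.27  2.12  0.44  0.54 -1.91]
bench [485. -40.  10.] [ 0.87  0.87 -1.05  2.06  0.95  0.83  0.92]
tab [ 567. -240.   93.] [ 0.66  0.6  -0.42  1.76  0.31  0.85 -1.39]
tab [ 511. -245.   46.] [ 0.7   0.6  -0.41  1.9   0.35  0.71 -1.39]
place [ 619. -236.   54.] [ 1.39  1.19 -1.34  2.03  1.72  0.7  -2.27]
place [ 545. -242.  138.] [ 1.42  0.62 -1.08  2.15  0.87  0.23 -1.71]
place [ 619. -236.   54.] [ 1.45  1.25 -1.33  2.09  1.94  0.62 -2.41]
place [ 545. -242.  138.] [ 1.61  0.87 -1.32  2.2   1.59  0.35 -2.27]
tab [ 567. -240.   93.] [ 1.08  0.88 -1.1   1.73  0.88  1.11  1.35]
tab [ 511. -245.   46.] [ 1.14  0.88 -1.06  1.87  0.93  0.99  1.31]
place [ 619. -236.   54.] [ 1.14  0.79 -0.87  2.05  1.57  0.21  0.75]
place [ 545. -242.  138.] [ 1.56  0.84 -1.33  2.14  1.3   0.47  1.1 ]
place [ 619. -236.   54.] [ 1.21  0.84 -0.9   2.1   2.4   0.2  -0.01]
place [ 545. -242.  138.] [ 1.61  0.87 -1.32  2.2   1.59  0.35  0.87]
```

Run:
```python
from h import *
robot.servo_line(np.array([541.3,184.3,100]),feed=150)
robot.servo_line(np.array([500,170,170]),feed=200); st('out')
S=np.array([485,-40,0.]); o=rv(oriX(YR-np.pi/2,.08,0))
robot.movep(S+[0,0,120],o); st('above bench')
robot.servo_line(S+[0,0,25],feed=150)
f0=robot.observe()['contact_force'][2]
for z in np.arange(14,4,-1.5):
    robot.servo_line(S+[0,0,z],feed=40); s=robot.observe(); df=s['contact_force'][2]-f0
    print(z,round(df,1),np.round(s['tcp_pos'],1))
    if df>2.0: break
grip(0.45); st('released')
robot.servo_line(S+[0,0,60],feed=150); s=st('up'); print(np.round(s['joints'],2))
i=viewer.camera_info('wrist');snap('wrist','w6.png'); np.save('w6.npy',i,allow_pickle=True)
def t(n,p,o):
    q=kin.ik(p,rv(o)); print(n,np.round(p),None if q is None else np.round(q,2))
for f in (1,0):
    for a in (.35,.45):
        for p in (bin2w(38,0,18,.72),bin2w(38,0,18,.72)+110*(-.57*RX+.82*Z)): t((f,a),p,ori(YR,a,f))
```

```text
out t 21.18 tcp [500.1 169.4 169.3] F [ 0.5 -0.5 -0.4] g 0.284
above bench t 22.27 tcp [485.1 -39.  119.4] F [0.9 1.3 0. ] g 0.291
14.0 -0.3 [484.9 -40.   13.9]
12.5 0.1 [485.  -40.   12.5]
11.0 -1.2 [484.9 -40.   10.9]
9.5 0.4 [484.9 -40.    9.4]
8.0 1.1 [484.9 -40.    7.9]
6.5 11.6 [485.2 -40.    7.4]
released t 25.14 tcp [484.9 -40.    6.3] F [ 0.1 -0.1  0.4] g 0.448
up t 25.65 tcp [484.9 -40.3  59.9] F [-0.   1.  -0.4] g 0.457
[ 0.29  0.47 -0.4   2.1   0.43  0.65 -1.9 ]
(1, 0.35) [ 617. -236.   53.] [ 0.79  0.64 -0.51  1.91  0.38  0.36 -1.41]
(1, 0.35) [ 555. -241.  143.] [ 0.93  0.43 -0.59  1.99  0.14  0.48 -1.16]
(1, 0.45) [ 617. -236.   53.] [ 0.86  0.65 -0.56  1.97  0.46  0.22 -1.44]
(1, 0.45) [ 555. -241.  143.] [ 1.03  0.43 -0.65  2.05  0.06  0.35 -1.06]
(0, 0.35) [ 617. -236.   53.] [ 1.05  0.79 -0.88  1.9   0.92  0.52  1.31]
(0, 0.35) [ 555. -241.  143.] [ 1.29  0.65 -1.1   1.97  0.75  0.62  1.48]
(0, 0.45) [ 617. -236.   53.] [ 1.32  1.16 -1.34  1.95  1.5   0.82  1.  ]
(0, 0.45) [ 555. -241.  143.] [ 1.35  0.64 -1.11  2.04  0.79  0.48  1.46]
```

View pics/w6.png

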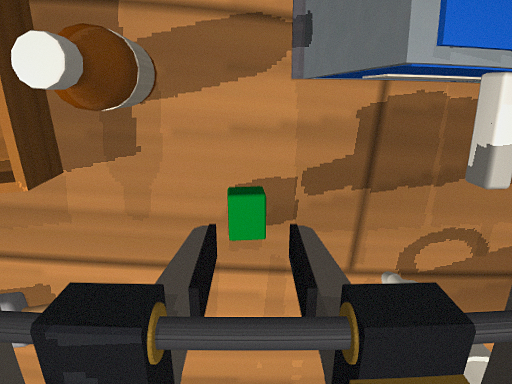

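The slab sits upright at about (247,213) on clear bench. Now I'll tip the bin.

Run:
```python
from h import *
o=rv(ori(YR,0,1)); tb=lambda a: bin2w(-34,0,98,a)-19*Z
robot.servo_line(np.array([485,-60,170]),feed=200)
grip(0.4,25)
robot.movep(tb(0)+70*Z,o); st('above')
robot.servo_line(tb(0),feed=110); st('at')
grip(0); st('grip')
for a in np.linspace(0.08,0.72,9):
    robot.servo_line(tb(a),feed=80)
    s=robot.observe(); print(round(a,2),np.round(s['contact_force'],1),round(s['grip_width'],3))
grip(0.4); st('open')
robot.servo_line(tb(.72)+RX*-5+90*Z,feed=150); s=st('up')
i=viewer.camera_info('wrist');snap('wrist','w7.png'); np.save('w7.npy',i,allow_pickle=True); snap('side','s7.png')
im=cv2.imread('pics/s7.png'); cv2.imwrite('pics/s7z.png',cv2.resize(im[90:240,200:360],None,fx=3.6,fy=3.6))
```

```text
above t 27.51 tcp [ 566.7 -238.1  162.7] F [1.  0.5 0.4] g 0.403
at t 28.29 tcp [ 567.5 -240.1   93.6] F [ 0.5 -0.7  0.1] g 0.406
grip t 28.78 tcp [ 567.2 -240.8   93.5] F [-0.3 -0.7  2.5] g 0.128
0.08 [6.4 0.2 4.1] 0.123
0.16 [ 3.4 -0.2  5.8] 0.126
0.24 [ 0.7 -0.8  6.6] 0.129
0.32 [-1.2 -1.2  4.6] 0.129
0.4 [-1.7 -1.5  3.4] 0.128
0.48 [-0.8 -2.6  2.8] 0.127
0.56 [-0.8 -3.4  2.2] 0.126
0.64 [-0.8 -3.8  0.8] 0.128
0.72 [ 0.3 -4.8 -0.5] 0.128
open t 31.57 tcp [ 511.  -245.    46.2] F [ 0.4 -0.4 -0.3] g 0.398
up t 32.33 tcp [ 505.4 -245.8  135.7] F [ 0.1 -0.1 -1. ] g 0.4
```

View pics/w7.png

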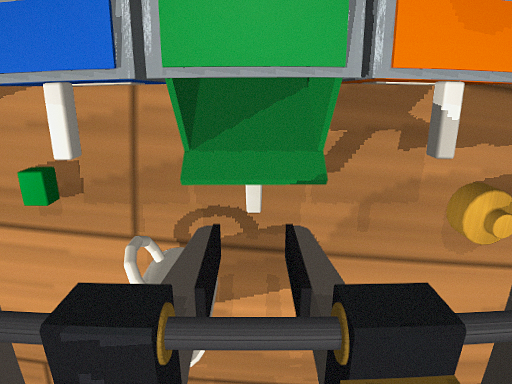

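View pics/s7z.png

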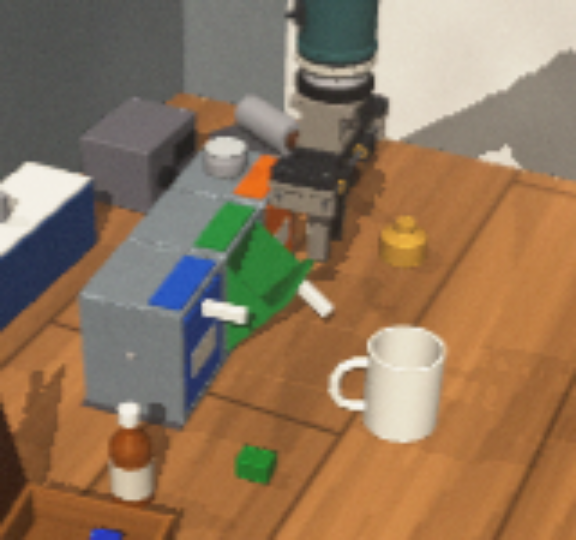

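The bin is tipped well forward and stays there, with its mouth at (250,120) in the wrist view. Now I'll pick the slab up again.

Run:
```python
from h import *
i=np.load('w6.npy',allow_pickle=True).item()
im=cv2.imread('pics/w6.png'); hsv=cv2.cvtColor(im,cv2.COLOR_BGR2HSV); m=cv2.inRange(hsv,(45,80,125),(85,255,255))
m[:150]=0; v,u=np.nonzero(m)
print(len(u),u.min(),u.max(),v.min(),v.max()); pts=np.array([ray2plane((a,b),i,22)[:2] for a,b in zip(u,v)],np.float32); print(cv2.minAreaRect(pts))
```

```text
1524 228 263 195 239
((483.5024108886719, -38.673301696777344), (31.886878967285156, 23.692838668823242), 5.611087322235107)
```

Run:
```python
from h import *
o=rv(ori(YR,0,1)); S=np.array([484.3,-39.5,0])
grip(0.45,20)
robot.servo_line(np.array([490,-200,170]),feed=200)
robot.movep(S+[0,0,90],o)
robot.servo_line(S+[0,0,30],feed=150); robot.servo_line(S+[0,0,8.5],feed=50); st('down')
grip(0,18); st('grip')
robot.servo_line(S+[0,0,60],feed=100); s=st('lift'); print(np.round(s['joints'],2))
snap('wrist','w8.png')
T=bin2w(38,0,18,.72); A=T+110*(-.57*RX+.82*Z)
robot.servo_line(S+[20,-20,190],feed=200)
robot.movep(A+25*Z,rv(ori(YR,.4,1))); s=st('pre'); print(np.round(s['joints'],2)); snap('side','s8.png'); i=viewer.camera_info('wrist'); snap('wrist','w9.png')
im=cv2.imread('pics/s8.png'); cv2.imwrite('pics/s8z.png',cv2.resize(im[90:240,200:360],None,fx=3.6,fy=3.6))
```

```text
down t 35.03 tcp [484.2 -39.3   8.3] F [ 0.7 -0.5  0.6] g 0.451
grip t 35.41 tcp [484.5 -39.5   8.7] F [-0.2  1.   0.9] g 0.279
lift t 36.08 tcp [484.  -39.7  59.8] F [-0.9 -0.2 -0.7] g 0.28
[ 0.37  0.47 -0.42  2.09  0.32  0.64 -1.76]
pre t 37.73 tcp [ 554.8 -239.5  167. ] F [-0.1  1.1  0.3] g 0.283
[ 0.91  0.37 -0.53  2.01 -0.04  0.47 -1.01]
```

View pics/w9.png

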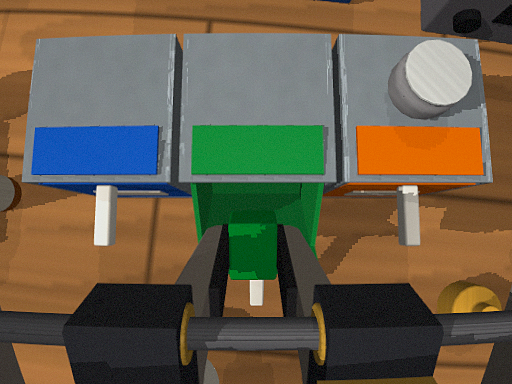

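View pics/s8z.png

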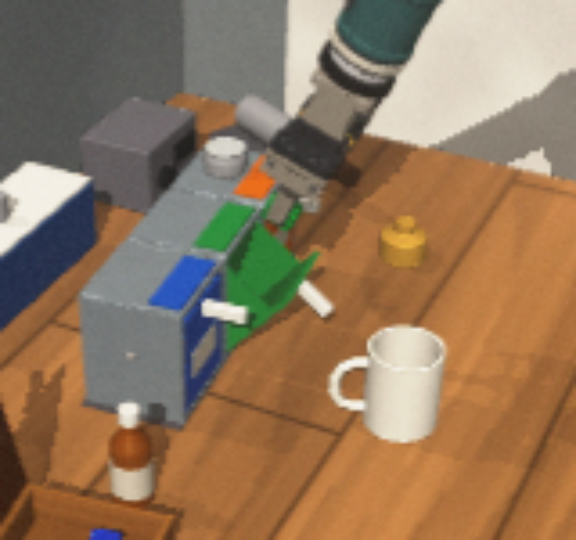

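The slab is centred over the bin mouth, so I'll lower it in with a contact check at each step.

Run:
```python
from h import *
u=(-.57*RX+.82*Z)/np.hypot(.57,.82); T=bin2w(38,0,18,.72)
f0=robot.observe()['contact_force']
ok=True
for d in (110,70,40,20,12,8,5,2.5,0,-2.5,-5):
    robot.servo_line(T+u*d,feed=120 if d>15 else 40); s=robot.observe(); df=s['contact_force']-f0
    print(d,np.round(df,1),np.round(s['tcp_pos'],1),round(s['grip_width'],3))
    if np.linalg.norm(df)>(2.5 if d<30 else 6): ok=False;break
i=viewer.camera_info('wrist'); snap('wrist','w10.png')
```

```text
110 [0.6 0.1 0.2] [ 555.2 -239.9  142.6] 0.278
70 [ 0.4 -0.3 -0.3] [ 577.8 -239.   110.2] 0.277
40 [-0.5  0.2  0. ] [ 594.5 -237.7   85.5] 0.282
20 [-1.   0.7  0.2] [ 605.8 -236.6   69. ] 0.285
12 [-1.2  0.  -0.3] [ 610.4 -236.4   62.2] 0.279
8 [-3.  -0.3 -1.4] [ 611.9 -236.3   58.4] 0.28
```

View pics/w10.png

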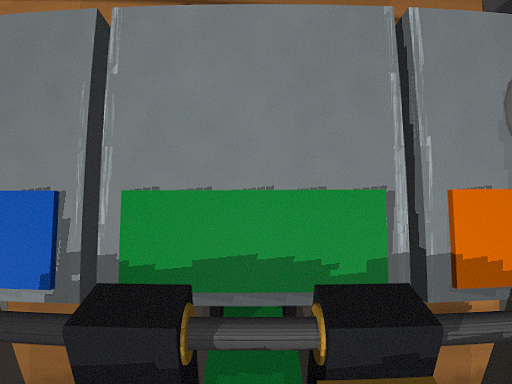

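The force of (-3, 0, -1.4) points along the back wall's normal, so a finger is brushing the back wall. I'll move forward in the bin and tilt slightly more.

Run:
```python
from h import *
f0=np.array([0,.5,.3]); 
robot.servo_line(bin2w(30,0,45,.72),feed=100); s=st('back off')
robot.servo_line(bin2w(27,0,40,.72),feed=60,rotation=rv(ori(YR,.48,1))); s=st('tilt'); print(np.round(s['joints'],2))
f0=s['contact_force']
for z in (32,28,25,22,20,18,16,14,12):
    robot.servo_line(bin2w(27,0,z,.72),feed=40); s=robot.observe(); df=s['contact_force']-f0
    print(z,np.round(df,1),np.round(s['tcp_pos'],1),round(s['grip_width'],3))
    if np.linalg.norm(df)>2.5: break
snap('side','s11.png')
im=cv2.imread('pics/s11.png'); cv2.imwrite('pics/s11z.png',cv2.resize(im[90:240,200:360],None,fx=3.6,fy=3.6))
```

```text
back off t 40.39 tcp [ 594.4 -238.4   68.6] F [0.  0.9 0.4] g 0.28
tilt t 40.64 tcp [ 593.9 -238.2   61.1] F [ 0.4  0.  -0.1] g 0.283
[ 0.84  0.59 -0.48  2.04  0.04  0.16 -1.04]
32 [-1.1  0.5  0.2] [ 600.9 -236.8   56. ] 0.278
28 [-0.5 -0.3 -0.4] [ 602.8 -236.9   52.9] 0.279
25 [-0.9  0.5  0.8] [ 604.5 -236.9   50.6] 0.276
22 [ 0.1 -0.3  0.8] [ 606.4 -236.8   48.4] 0.283
20 [-0.3  0.1  0.2] [ 607.8 -236.7   46.9] 0.281
18 [0.3 0.4 0.7] [ 609.1 -236.5   45.3] 0.282
16 [-0.1  0.2 -0.2] [ 610.5 -236.4   43.8] 0.28
14 [-8.5  1.   9. ] [ 611.1 -236.5   42.9] 0.282
```

View pics/s11z.png

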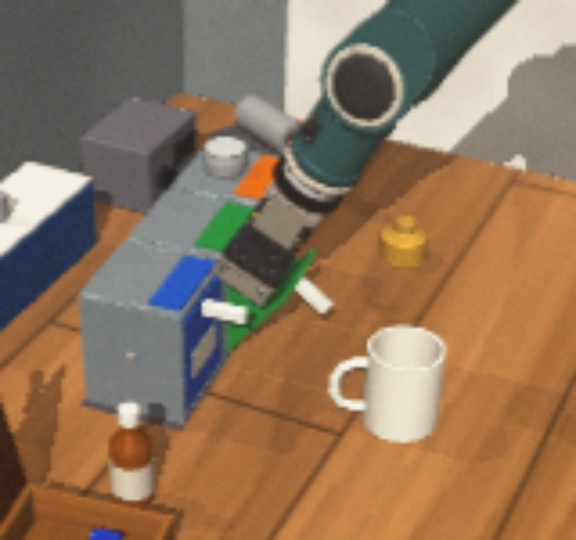

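The contact force of (-8.5, 1, 9) is along the floor normal, so the slab is down. I'll release, back out, and look.

Run:
```python
from h import *
grip(0.39); s=st('rel'); print(np.round(s['joints'],3))
u=(-.57*RX+.82*Z)/np.hypot(.57,.82)
p=s['tcp_pos']
robot.servo_line(bin2w(27,0,32,.72),feed=60); 
s=st('out1')
robot.servo_line(bin2w(30,0,45,.72),feed=80,rotation=rv(ori(YR,.42,1)))
robot.servo_line(bin2w(30,0,45,.72)+u*95,feed=150); s=st('out'); 
robot.servo_line(s['tcp_pos']+30*Z-25*RX,feed=150,rotation=rv(ori(YR,.2,1))); st('view')
snap('wrist','w12.png'); snap('side','s12.png'); snap('top','t12.png')
im=cv2.imread('pics/s12.png'); cv2.imwrite('pics/s12z.png',cv2.resize(im[90:240,200:360],None,fx=3.6,fy=3.6))
```

```text
rel t 43.15 tcp [ 611.1 -236.5   42.9] F [-7.8  0.3  8.5] g 0.392
[ 0.862  0.653 -0.537  2.008  0.43   0.15  -1.406]
out1 t 43.6 tcp [ 600.  -237.9   56.3] F [ 0.2  1.  -0.2] g 0.392
out t 44.7 tcp [ 539.4 -243.   145. ] F [-0.5 -0.5 -1. ] g 0.392
view t 45.12 tcp [ 515.1 -244.3  174.1] F [-0.9 -0.4  0. ] g 0.392
```

View pics/w12.png

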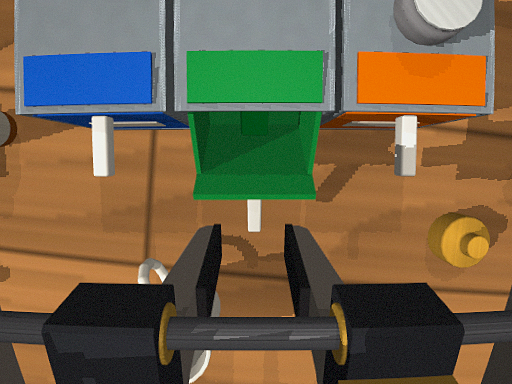

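View pics/s12z.png

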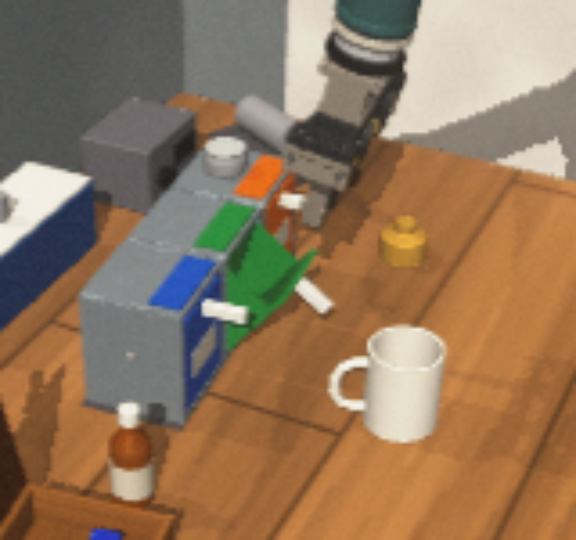

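The slab lies on the bin floor, visible at (255,122). Now I'll grip the tab again and push the bin home.

Run:
```python
from h import *
o=rv(ori(YR,0,1)); tb=lambda a: bin2w(-34,0,98,a)-19*Z
robot.servo_line(tb(.73)+90*Z-5*RX,feed=150,rotation=o); st()
robot.servo_line(tb(.73),feed=110); st('at')
grip(0,25); st('grip')
for a in list(np.linspace(0.63,0.13,6))+[0.06,0.0,-0.03]:
    robot.servo_line(tb(a),feed=80)
    s=robot.observe(); print(round(a,2),np.round(s['contact_force'],1),round(s['grip_width'],3),np.round(s['tcp_pos'],1))
```

```text
t 45.69 tcp [ 505.3 -245.1  134.3] F [0.1 0.7 0.8] g 0.387
at t 46.66 tcp [ 511.  -245.6   46. ] F [-0.2  0.1  0.7] g 0.39
grip t 47.14 tcp [ 510.6 -246.    45.7] F [ 0.3 -1.8  2.3] g 0.129
0.63 [ 0.4 -3.1  0.2] 0.129 [ 516.5 -245.4   54.7]
0.53 [ 1.4 -3.7 -0.2] 0.129 [ 522.9 -244.8   63. ]
0.43 [ 2.3 -4.7 -0.7] 0.126 [ 529.8 -244.2   70.2]
0.33 [ 1.7 -4.8 -1.8] 0.129 [ 537.2 -243.4   76.7]
0.23 [ 2.6 -4.7 -3.5] 0.127 [ 546.  -242.6   82.9]
0.13 [-4.9 -6.2 -9.6] 0.133 [ 549.4 -242.3   85.1]
0.06 [-2.7 -5.6 -5.7] 0.123 [ 556.9 -241.7   88.7]
0.0 [-3.6 -5.5 -5.7] 0.13 [ 564.  -240.9   91.5]
-0.03 [-9.7 -5.3 -4.8] 0.132 [ 564.  -240.9   91.6]
```

Run:
```python
from h import *
tb=lambda a: bin2w(-34,0,98,a)-19*Z
for a in (-.06,-.09):
    robot.servo_line(tb(a),feed=60); st(a)
grip(0.4); st('open')
robot.servo_line(tb(0)+80*Z-10*RX,feed=150); st('up')
i=viewer.camera_info('wrist'); snap('wrist','w13.png'); 
for n in ((-51,0,105),(-51,114,105),(-51,-114,105)): print(np.round(project(bin2w(*n,0),i)))
snap('side','s13.png')
im=cv2.imread('pics/s13.png'); cv2.imwrite('pics/s13z.png',cv2.resize(im[90:240,200:360],None,fx=3.6,fy=3.6))
```

```text
-0.06 t 49.84 tcp [ 564.  -240.9   91.6] F [-15.6  -4.8  -3.7] g 0.128
-0.09 t 50.09 tcp [ 564.1 -240.9   91.6] F [-21.6  -5.2  -1.9] g 0.131
open t 50.63 tcp [ 576.3 -239.1   96. ] F [ 0.6  0.1 -0.7] g 0.404
up t 51.32 tcp [ 556.5 -241.4  172.6] F [-0.6  0.6 -0. ] g 0.401
[253. 216.]
[100. 216.]
[406. 216.]
```

View pics/w13.png

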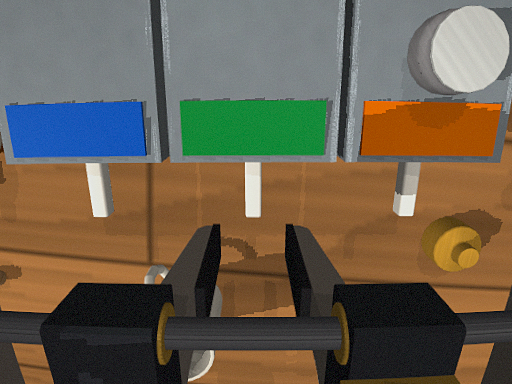

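View pics/s13z.png

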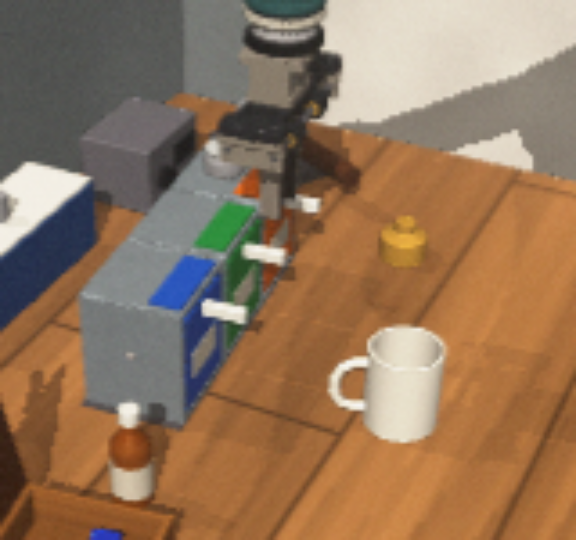

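All three tab tips end at row 216, exactly where joint = 0 predicts. An unclicked bin would sit about 18 mm forward. I'll retreat and do a final check.

Run:
```python
from h import *
robot.servo_line(np.array([500,-240,300]),feed=200); robot.movep((430,-330,320),rv(ori(YR,0,1))); st()
snap('side','s14.png'); snap('top','t14.png')
a=cv2.imread('pics/s14.png'); b=cv2.imread('pics/t14.png')
cv2.imwrite('pics/f14.png',np.hstack([cv2.resize(a[100:340,120:340],(400,436)),cv2.resize(b[40:260,80:480],(400,220)) if 0 else cv2.resize(b[120:270,140:420],(400,436))]))
for c in ('side','top'):
    j=viewer.camera_info(c)
    for n in ['lid_tab','bin_green_tab','mug_mid','flux_mid','patina_mid','brush_mid','tin_mid']:
        for d in viewer.pinpoint(n,c)[:1]: print(c,n,round(d['confidence'],2),np.round(toworld(d['at'],j)))
```

```text
t 52.8 tcp [ 429.5 -330.3  318.8] F [0.4 0.7 0.6] g 0.399
side lid_tab 0.61 [662. 202. 224.]
side bin_green_tab 0.8 [ 561. -239.  115.]
side mug_mid 0.75 [ 390. -178.   45.]
side flux_mid 0.74 [569.  47.  54.]
side patina_mid 0.78 [569. 325.  30.]
side brush_mid 0.82 [386. 132.   7.]
top lid_tab 0.69 [664. 198. 222.]
top bin_green_tab 0.74 [ 568. -242.  114.]
top mug_mid 0.69 [ 391. -181.   42.]
top flux_mid 0.54 [573.  48.  53.]
top patina_mid 0.62 [564. 326.  29.]
top brush_mid 0.73 [380. 130.   6.]
top tin_mid 0.85 [ 674. -348.  146.]
```

View pics/f14.png

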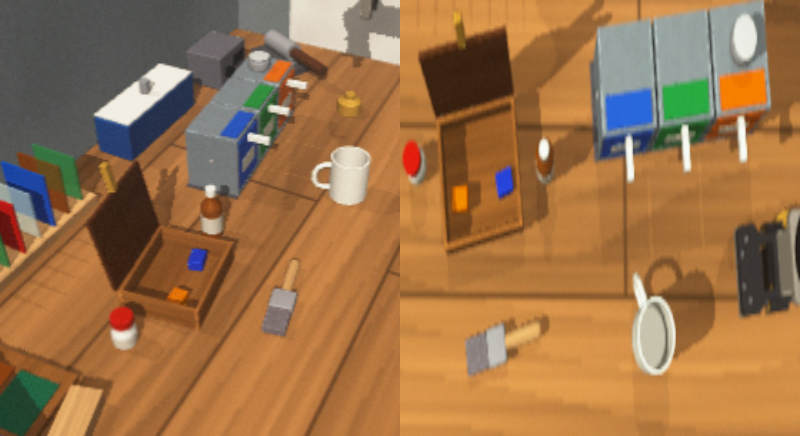

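The lid stands open, the amber and blue slabs are still in the case, all three bins are flush, and the bystanders are where they were.

Run:
```python
from h import *
robot.job_done(); print(robot.observe()['t'])
```

```text
the job is handed in; nothing more can be done
the job is handed in; nothing more can be done
```

The job is done and handed in at about 53 s of the 72 s allowed; no verdict was reported.

- **Lid:** I raised it to about 1.8 rad, a little past upright, and let go. It stayed up on its own from then on.
- **Slab and bin:** I took the green slab out and rested it briefly on clear bench, because the one gripper also had to tip the bin. I tipped the green bin to about 0.72 rad, picked the slab up again and lowered it into the bin. I released it when the force along the floor's normal showed contact. I then pushed the bin home by its tab until it stopped moving, at about 22 N.

**Last checks:**
- **Bins:** the green tab tip sits level with the other two, at the pixel predicted for a fully home bin. I judged the click from that position, since nothing reports it directly.
- **Case:** the lid is still up, and the amber and blue slabs are in the case.
- **Bystanders:** the mug, flux bottle, patina jar, brush and tin were measured within a few mm of where they started. The block and weight were not measured again.

**What went wrong or disagreed:**
- **Finger contact:** on the first try at lowering the slab, a finger brushed the bin's back wall at about 3 N. I backed off and shifted forward before trying again. On the second try, part of the roughly 12 N contact at the floor came from the fingertips.
- **Lid angle:** the networks put the lid tab about 10 mm nearer than the arm did, which would make the lid about 1.74 rad. It counts as upright either way.

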